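Wind the drum-shaped music box

ROBOT

A 6-joint arm with a two-finger parallel gripper is mounted at the origin on the work surface. World frame = base frame: x ahead of the robot, y to its left, z up, the work surface at z = 0. Lengths are in m, angles in rad, forces in N, time in s.
With the tool pointing down it reaches from about 0.275 to 1 m from the base axis. Payload 8.4 kg.
Tool frame: the origin (TCP) lies between the finger pads; the fingertips stand 22 mm ahead of it and the grasp point (between the pads) lies 3 mm ahead of it; z points along the fingers, y is the direction in which the jaws open and shut (so a half turn about z gives the same grasp; the last joint's range is limited). The gripper opens to 85 mm and grips with 20 to 120 N. Pads are 22 mm wide; open, the fingers measure 114 mm over their backs; the gripper's body (76 mm by 85 mm) begins 54 mm behind the grasp point. The pads swing forward as they close: fully open they stand 13 mm farther back than shut.
Start: joints at [1.304, 0.353, 1.633, -0, 1.155, -0.002], TCP at [0.164, 0.603, 0.227] pointing down, gripper open.
Joint ranges: [-2.63, 2.63], [-0.92, 2.1], [0.06, 2.66], [-1.3, 4.44], [0, 2.69], [-3.02, 3.02]. Speed limits (rad/s): [2.22, 2.22, 2.79, 3.14, 3.14, 3.14].

INTERFACE

Orientations are given as a rotation vector (axis times angle).
In Python, from plant import env gives the robot as it stands. The module is installed in compiled form; this text tells all that it offers.
- The arm moves only by the shell command python3 -m pendant 'ROWS' [FORCE]. ROWS is JSON, one flat list of numbers, 7 for each row, row after row: the shift along the tool's x, y, z in mm, then the turn, a rotation vector about the tool's x, y, z in degrees, then the opening, from 0 (shut) to 1 (fully open). In form: [dx, dy, dz, wx, wy, wz, grip, dx, dy, dz, wx, wy, wz, grip, ...]. A call has 1 to 8 rows; each row is the pose to reach, as a shift and turn from the pose commanded when the call began, along the tool's axes at that moment; what a row does not reach only later rows make up. A row lasts 1/8 s, in which the tool goes at most 62.5 mm and 10.7 degrees, less where a joint would pass 70% of its speed; a pose out of reach is approached as far as the arm can. A call with a gripper value outside its range is refused whole. The fingers move at their own pace and stop on an object; FORCE is the grip in N (left out, the last holds). Time passes only in rows, so rows that repeat a pose let the fingers close. It gives the time, the measured TCP pose, the force and the opening at its end, in the units of the state.
- env.state(): the state, without advancing time (a new reading comes with each control period).
- env.get_image(name): name is "scene" or "top" or "wrist"; returns (picture, depth): 384x512x3 uint8, red, green, blue; 384x512 float32, m along the optical axis (not along the pixel's ray), 0 where there is no reading.
- env.camera_model(name): a dict with "fx", "fy", "cx", "cy" (pixels), "k1" (the pictures are not rectified: a ray, as slopes to the right and down, at radius r is drawn at 1 + k1 r^2 times it, then the intrinsics apply), "world_from_camera" (4x4, takes a point from camera to world coordinates); the wrist camera has in their place "mount" (4x4, takes a point from camera to tool coordinates, whose origin is the TCP and whose axes are the flange's). Camera axes: x right, y down, z forward; pixel columns grow to the right and rows downward; lengths in m; the calibration is good to about 2 mm. A picture is of the moment at which its call begins: read the wrist's pose just before it. camera_model takes no time and is no camera call.
- env.hand_in(): hands the job in, once; it reports no verdict.
The state is a dict: "time": time; "qpos": joint angles; "dq": joint speeds; "joint_efforts": joint torques, N m; "tool_pos": TCP position; "eef_rot": TCP orientation; "force": force on the tool from outside, world axes, zero at the start; "ft_torque": the same for the moment, N m; "grip_width": opening from 0.0 (shut) to 1.0 (fully open).
Only numpy, scipy, OpenCV 4.12 (cv2) and the standard library are available. Lean on these libraries where they do the work, as an engineer would, in place of code of your own. Each camera call takes 0.05 s, during which the arm holds its last target. There are 200 camera calls.

TASK

Wind up the round, drum-shaped music box for the next child: turn the winged key on its top clockwise in two or more part turns, letting go of the key between them, until it is fully wound, with its pointer up against the stop pin. Leave the key of the square music box as it is, and let go at the end.

Things in the scene. Friction and masses are not known exactly. Their poses are not given: they have to be found in the camera images.
- drum_box: Round pale-wood music box, 124 mm across, 70 mm high, fixed to the table. Origin: centre of its underside, z up. A dark stop pin (6 mm thick, 12 mm high) stands on the lid 26 mm from the centre along the box's +x. A square music box (118 mm square, 70 mm high) with the same kind of key is also on the table; which of them is on the left varies.
- drum_key (a joint): Winding angle (rad) of the round box's key: grows as it turns clockwise seen from above; 0 run down, 2.9 at the stop (fully wound, pointer at the pin). Starts at 0.1 to 0.8. A spring pushes back, but a ratchet brake holds the key wherever it is let go. Winding takes 0.13 to 0.19 N m.
- drum_key_grip (a point): Centre of the round box's steel key, on its upright axis, 110 mm above the table: pinch here. An upright flat blade 8 mm thick, 60 mm long, two round wings (32 mm), middle solid 97 to 123 mm above the table. Turns with the key: x along the wings towards the dark pointer (a bar by the lid, reaching 34 mm out), y across the flat faces, z up. x points at box yaw + pi - joint value.
- square_key_wing (a point): End of the pointer-side wing of the square box's key, 30 mm from that key's upright axis, 110 mm above the table; x points outwards along the wing, z up. This key must not be turned.

How it is judged:
By the outcome, as a careful person would: the job done as asked, in the order asked, and still so for the second after the job is handed in, with the robot touching nothing.
It also fails if it takes over 45 s, if anything falls off the work surface, if the arm or the gripper's body presses on something with over 40 N, if the wrist force passes 120 N, or if a joint passes its speed limit or range.

## Working session

There is one attempt and no reset: what is moved stays moved. The work goes in short steps, Python scripts to look and compute and a shell command to move; the robot and the scene stay as the last step left them, time stands still between calls to the robot, and variables do not carry over. Pictures are saved under pics/ and viewed, about 8 in all and at most 12, crops included, and the job is handed in when it is done.

```bash
mkdir -p pics; cat > h.py <<'E'
import numpy as np, cv2
from plant import env
from scipy.spatial.transform import Rotation as R
def snap(n,tag):
    s=env.state(); im,d=env.get_image(n); m=env.camera_model(n)
    if n=="wrist":
        T=np.eye(4);T[:3,:3]=R.from_rotvec(s["eef_rot"]).as_matrix();T[:3,3]=s["tool_pos"];W=T@np.array(m["mount"])
    else: W=np.array(m["world_from_camera"])
    cv2.imwrite(f"pics/{tag}.png",im[:,:,::-1]); np.savez(f"pics/{tag}.npz",im=im,d=d,W=W,K=[m["fx"],m["fy"],m["cx"],m["cy"],m["k1"]])
    return im,d
def rays(tag,uv):
    z=np.load(f"pics/{tag}.npz");fx,fy,cx,cy,k=z["K"];K=np.array([[fx,0,cx],[0,fy,cy],[0,0,1]])
    p=cv2.undistortPoints(np.array(uv,float).reshape(-1,1,2),K,np.array([k,0,0,0.])).reshape(-1,2)
    W=z["W"];return W[:3,3],np.c_[p,np.ones(len(p))]@W[:3,:3].T
def onplane(tag,uv,h):
    o,d=rays(tag,uv);return o+d*((h-o[2])/d[:,2])[:,None]
def cloud(tag):
    z=np.load(f"pics/{tag}.npz");d=z["d"];v,u=np.mgrid[:d.shape[0],:d.shape[1]]
    o,r=rays(tag,np.c_[u.ravel(),v.ravel()]);return (o+r*d.reshape(-1,1)).reshape(*d.shape,3)
E
python3 - <<'E'
from h import *
a,_=snap("scene","s0");b,_=snap("top","t0")
s=env.state();print(s)
for n in("scene","top"):print(np.round(env.camera_model(n)["world_from_camera"],3).tolist())
cv2.imwrite("pics/v0.png",np.vstack([a,b])[:,:,::-1][:, :].copy()) if 0 else cv2.imwrite("pics/v0.png",cv2.resize(np.hstack([a,b])[:,:,::-1],(800,300)))
E
```

```text
{'time': 0.1, 'qpos': array([ 1.30360242e+00,  3.53545276e-01,  1.63409523e+00,  1.61316474e-05,
        1.15519750e+00, -2.41770371e-03]), 'dq': array([-0.00022993, -0.00106168, -0.00270164,  0.00040416,  0.00054869,
        0.00182663]), 'joint_efforts': array([ 1.18269811e-03, -6.06359911e+01, -3.42816961e+01,  1.32723549e-04,
        3.95367388e-03,  1.41432125e-05]), 'tool_pos': array([0.16344501, 0.60278304, 0.22644257]), 'eef_rot': array([-4.14681695e-01, -3.11391976e+00,  1.93522378e-03]), 'force': array([-0.28883073,  0.50090094,  0.39347453]), 'ft_torque': array([ 0.04325752,  0.01332994, -0.02868159]), 'grip_width': 0.9983548136558775}
[[0.044, 0.683, -0.729, 1.009], [0.999, -0.041, 0.022, -0.008], [-0.015, -0.729, -0.684, 0.522], [0.0, 0.0, 0.0, 1.0]]
[[0.012, -0.987, 0.159, 0.395], [-0.999, -0.017, -0.03, 0.007], [0.032, -0.158, -0.987, 0.916], [0.0, 0.0, 0.0, 1.0]]
```

View pics/t0.png

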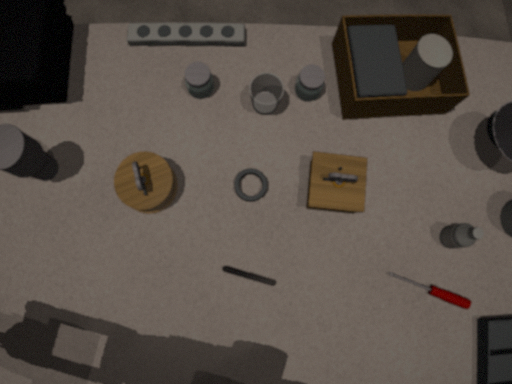

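The top view shows the drum box at about (145,181) with its key at (140,178), and the square box at (338,182). The next step is an enlarged crop of the drum from both cameras.

```bash
python3 - <<'E'
from h import *
z=np.load("pics/t0.npz")["im"];s=np.load("pics/s0.npz")["im"]
C=cloud("t0")
hsv=cv2.cvtColor(z,cv2.COLOR_RGB2HSV)
lid=(abs(C[...,2]-0.07)<.008)&(hsv[...,1]>80)
n,L,st,ce=cv2.connectedComponentsWithStats(lid.astype(np.uint8))
for i in range(1,n):
    if st[i,4]>300:print(i,st[i],ce[i],onplane("t0",[ce[i]],.07))
key=(C[...,2]>.085)&(C[...,2]<.13)
n,L,st,ce=cv2.connectedComponentsWithStats(key.astype(np.uint8))
for i in range(1,n):
    if st[i,4]>20:print('k',st[i],ce[i],C[L==i].mean(0),C[L==i].max(0)-C[L==i].min(0))
o=C[181,145]; 
# project drum into scene
m=np.load("pics/s0.npz");W=np.linalg.inv(m["W"]);p=W[:3,:3]@np.array([o[0],o[1],.08])+W[:3,3];fx,fy,cx,cy,k=m["K"]
u,v=int(fx*p[0]/p[2]+cx),int(fy*p[1]/p[2]+cy);print(o,u,v)
a=cv2.resize(z[141:221,105:185],(400,400),interpolation=cv2.INTER_CUBIC)
u=np.clip(u,50,462);v=np.clip(v,50,334)
b=cv2.resize(s[v-50:v+50,u-50:u+50],(400,400),interpolation=cv2.INTER_CUBIC)
cv2.imwrite("pics/v1.png",np.clip(np.hstack([a,b])[:,:,::-1]*1.6,0,255))
E
```

```text
6 [337  32  75  79 319] [361.84012539  89.        ] [[ 0.77605461 -0.24095225  0.07      ]]
26 [ 114  151   59   59 2496] [143.58453526 180.55849359] [[0.56189045 0.22195519 0.07      ]]
27 [ 308  151   59   61 2826] [337.3566879  182.27353149] [[ 0.56526966 -0.18037135  0.07      ]]
k [   0    0   64   96 1014] [47.3816568  50.84516765] [0.84380506 0.4516084  0.1069501 ] [0.24354471 0.13168082 0.04496266]
k [ 338   14  132   93 6877] [389.57568707  59.1020794 ] [ 0.83548413 -0.29780977  0.10636608] [0.22555112 0.2794389  0.03955964]
k [409  44  37  35 428] [421.6635514   65.38785047] [ 0.82250085 -0.3682124   0.10777446] [0.06545868 0.06697331 0.04464507]
k [251  73  13   8  23] [256.47826087  75.60869565] [ 0.79138061 -0.00835274  0.08638349] [0.01739998 0.02544253 0.00288696]
k [270  81  15  24  49] [279.3877551  94.       ] [ 0.75023236 -0.05740351  0.0868975 ] [0.05412484 0.0296969  0.0047817 ]
k [249  82  14  22  42] [252.78571429  93.95238095] [ 0.74889382 -0.001073    0.08673582] [0.04841899 0.02800807 0.00484114]
k [ 14 139  30  39 285] [ 34.70175439 162.50175439] [0.58734273 0.44020504 0.11608918] [0.07997801 0.05437176 0.04468753]
k [132 161  11  30 188] [137.43617021 174.55851064] [0.56391821 0.22229207 0.11955615] [0.05725908 0.02035028 0.04112204]
k [329 173  29  10 203] [342.8817734  177.15270936] [ 0.56605373 -0.18099598  0.11818237] [0.01241303 0.0564012  0.04293338]
k [456 224  22  22 326] [466.13803681 234.57668712] [ 0.45521039 -0.44543901  0.0995443 ] [0.04437015 0.0416665  0.04494769]
[0.56077158 0.21863183 0.07118012] 379 197[ WARN:0@0.622] global loadsave.cpp:1063 imwrite_ Unsupported depth image for selected encoder is fallbacked to CV_8U.
```

View pics/v1.png

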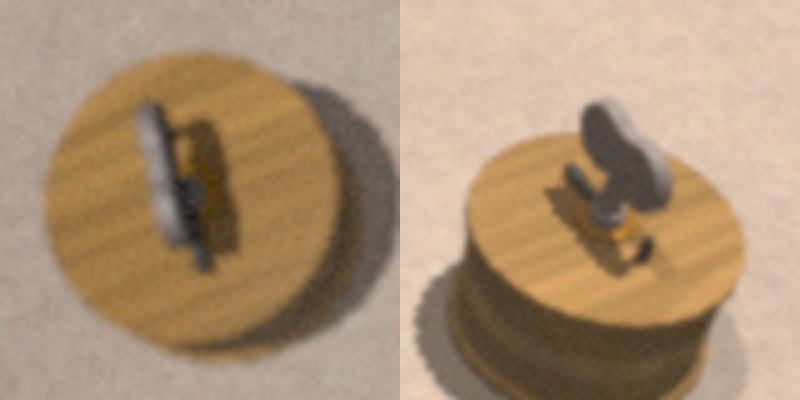

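The pointer (crop, lower right) points roughly towards −x. The pin, near the opposite wing, points roughly towards +x. Next I'll move above the drum at a height that clears everything.

```bash
python3 -m pendant '[-60,-32,0,0,0,-3,1, -120,-65,-5,0,0,-6,1, -180,-98,-10,0,0,-9,1, -240,-130,-15,0,0,-12,1, -300,-162,-20,0,0,-15,1, -360,-195,-20,0,0,-18,1, -420,-228,-20,0,0,-21,1, -440,-240,-20,0,0,-23,1]' && python3 -m pendant '[0,0,0,0,0,0,1,0,0,0,0,0,0,1]'; python3 - <<'E'
from h import *
snap("wrist","w0");s=env.state();print(s["tool_pos"],s["qpos"],s["force"])
print(np.round(R.from_rotvec(s["eef_rot"]).as_matrix(),3)); print(np.round(env.camera_model("wrist")["mount"],3))
E
```

```text
time: 1.1
tool_pos: [0.5253, 0.2561, 0.247]
eef_rot: [0.217, -3.134, -0.0]
force: [0.4, 1.4, 0.2]
grip_width: 1.0
time: 1.35
tool_pos: [0.5238, 0.2575, 0.2466]
eef_rot: [0.212, -3.133, 0.0]
force: [-0.2, 0.9, -0.1]
grip_width: 0.996
[0.52337999 0.25810887 0.24673456] [ 4.55348672e-01  2.71091072e-01  1.70282162e+00  4.38228422e-04
  1.16853163e+00 -1.25221379e+00] [-0.19317974  0.24760586  0.93604606]
[[-0.991 -0.136 -0.001]
 [-0.136  0.991 -0.   ]
 [ 0.001  0.    -1.   ]]
[[ 0.    -0.95  -0.314  0.079]
 [ 1.     0.    -0.    -0.001]
 [ 0.001 -0.314  0.95  -0.146]
 [ 0.     0.     0.     1.   ]]
```

View pics/w0.png

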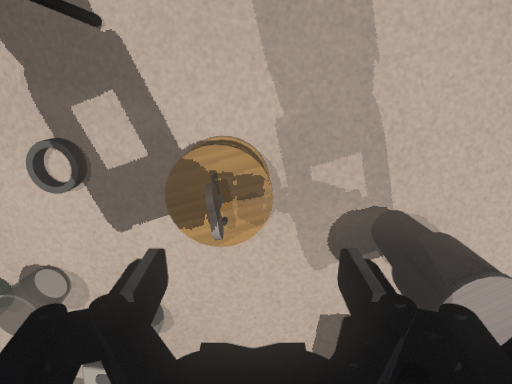

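The wrist view shows the drum at about (219,192), the blade running from (214,172) to (218,240), and the pin near (224,220). I'll measure the axis, blade direction and pin from it.

```bash
python3 - <<'E'
from h import *
z=np.load("pics/w0.npz");im=z["im"];C=cloud("w0");X=C.reshape(-1,3)
near=np.hypot(C[...,0]-.563,C[...,1]-.222)<.075
lid=near&(abs(C[...,2]-.07)<.004)
c=cv2.findContours(lid.astype(np.uint8),cv2.RETR_EXTERNAL,cv2.CHAIN_APPROX_NONE)[0];c=max(c,key=cv2.contourArea)
p=onplane("w0",c[:,0],.07);print("lid",cv2.minEnclosingCircle(p[:,:2].astype(np.float32)))
k=C[near&(C[...,2]>.095)&(C[...,2]<.13)]
print(len(k),k.mean(0)); 
l=cv2.fitLine(k[:,:2].astype(np.float32),cv2.DIST_HUBER,0,.001,.001).ravel();print("blade",np.degrees(np.arctan2(l[1],l[0])),l[2:], )
d=l[:2];t=k[:,:2]@d;print("mid",l[2:]+d*((t.min()+t.max())/2-l[2:]@d),t.max()-t.min())
m=near&(C[...,2]>.073)&(C[...,2]<.09);
for q in C[m][::6]:print(np.round(q,4),end=' ')
b=cv2.resize(im[130:255,155:285],(780,750)[:2],interpolation=cv2.INTER_CUBIC)[:600]
b=cv2.resize(im[152:252,164:284],(720,600),interpolation=cv2.INTER_CUBIC)
cv2.imwrite("pics/v2.png",np.clip(b[:,:,::-1].astype(float)*1.6,0,255).astype(np.uint8))
E
```

```text
lid ((0.5630989670753479, 0.22314251959323883), 0.06225237622857094)
699 [0.56009542 0.2234881  0.11787895]
blade 17.009293 [0.55585486 0.22323437]
mid [0.56246376 0.22525609] 0.05851153271927079
[0.5314 0.2125 0.0763] [0.5324 0.2127 0.0768] [0.5334 0.2138 0.0764] [0.5344 0.215  0.0765] [0.5355 0.2162 0.0761] [0.5369 0.2162 0.0752] [0.5382 0.2162 0.0745] [0.5388 0.2175 0.0758] [0.5397 0.2188 0.0762] [0.5414 0.2198 0.0737] [0.5421 0.22   0.0753] [0.543  0.2202 0.0759] [0.545  0.2205 0.077 ] [0.5476 0.2217 0.0754] [0.5511 0.2209 0.0757] [0.5537 0.2233 0.074 ] [0.556  0.2228 0.0779] [0.5572 0.2261 0.0766] [0.5581 0.2274 0.0768] [0.5598 0.2274 0.0754] [0.5603 0.2265 0.0776] [0.5609 0.2268 0.0793] [0.5611 0.2271 0.082 ] [0.5613 0.2273 0.0843] [0.5651 0.2281 0.077 ] [0.5661 0.2304 0.0766] [0.5699 0.2275 0.0774] [0.5857 0.2313 0.0764] [0.5851 0.2328 0.0802] [0.5855 0.2341 0.0818] [0.5883 0.2321 0.0816] [0.5892 0.2344 0.0817]
```

View pics/v2.png

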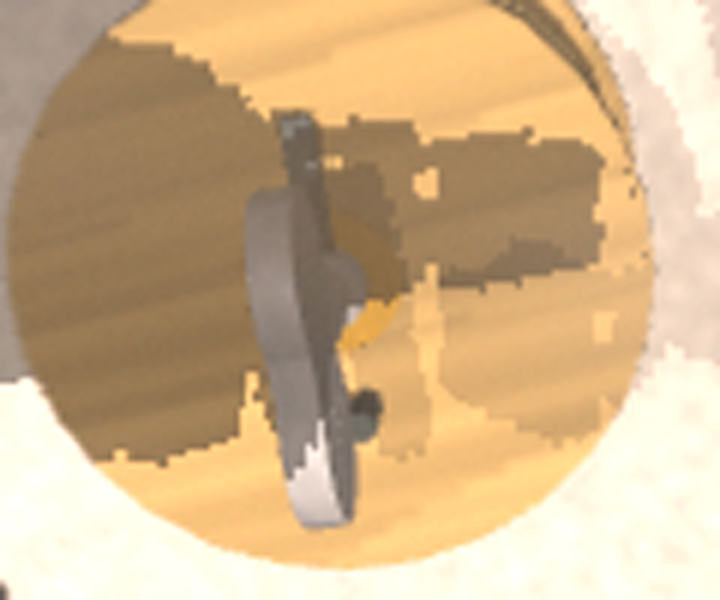

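Measured values:
- Axis at (0.563, 0.2235).
- Pin (box yaw) at about 22°.
- Blade and pointer at about 197.5°, so the joint is near 0.1 and has about 160° to go.

I'll align above the key, descend and pinch.

```bash
python3 -m pendant '[-17,-20,0,0,0,-5,1, -34.5,-39.7,0,0,0,-9.7,1, -34.5,-39.7,40,0,0,-9.7,1, -34.5,-39.7,80,0,0,-9.7,1, -34.5,-39.7,110,0,0,-9.7,1, -34.5,-39.7,128,0,0,-9.7,1, -34.5,-39.7,133.7,0,0,-9.7,1, -34.5,-39.7,133.7,0,0,-9.7,1]' 60; python3 - <<'E'
from h import *
snap("wrist","w1")
E
python3 -m pendant '[0,0,0,0,0,0,0.3, 0,0,0,0,0,0,0.2, 0,0,0,0,0,0,0.2]' 30
```

```text
time: 2.4
tool_pos: [0.5639, 0.2237, 0.1139]
eef_rot: [-0.48, 3.104, 0.0]
force: [-0.3, -0.5, -0.2]
grip_width: 0.993
time: 2.82
tool_pos: [0.5639, 0.2231, 0.1137]
eef_rot: [-0.478, 3.104, 0.0]
force: [0.7, -0.6, 0.1]
grip_width: 0.376
```

View pics/w1.png

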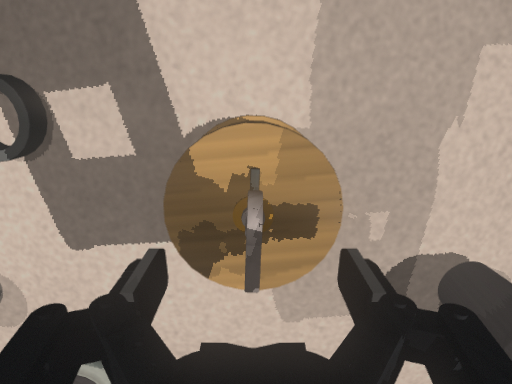

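The blade stands upright in the picture at column ~254, midway between the pads (165 and 340). Closing on it now.

```bash
python3 -m pendant '[0,0,0,0,0,0,0, 0,0,0,0,0,0,0, 0,0,0,0,0,0,0, 0,0,0,0,0,0,0]' 40; python3 -c "
from h import *;s=env.state();print(s['force'],s['ft_torque'],s['qpos'],s['grip_width'])"
```

```text
time: 3.32
tool_pos: [0.5636, 0.2237, 0.1136]
eef_rot: [-0.478, 3.105, 0.001]
force: [-2.3, 4.3, 3.4]
grip_width: 0.078
[-2.26936579  4.32289938  3.37796281] [ 0.78654487  0.45662248 -0.08694194] [ 3.74879251e-01  4.50528354e-01  1.76796983e+00  9.14813242e-04
  9.22772418e-01 -1.50226678e+00] 0.07762081491056648
```

The grip is good. First part turn is 56° clockwise; positive wz is clockwise because the tool z axis points down.

```bash
python3 -m pendant '[0,0,0,0,0,6,0, 0,0,0,0,0,14,0, 0,0,0,0,0,22,0, 0,0,0,0,0,30,0, 0,0,0,0,0,38,0, 0,0,0,0,0,46,0, 0,0,0,0,0,54,0, 0,0,0,0,0,56,0]' 50; python3 -c "
from h import *;s=env.state();print(s['force'],s['ft_torque'],s['qpos'],s['grip_width'])"
```

```text
time: 4.32
tool_pos: [0.5635, 0.223, 0.1136]
eef_rot: [-1.038, -2.965, 0.001]
force: [-2.9, 0.9, 4.4]
grip_width: 0.071
[-2.91587601  0.94723011  4.42440256] [0.27321017 0.5405629  0.15551926] [ 3.74525231e-01  4.50372435e-01  1.76824392e+00 -2.10062985e-04
  9.23437394e-01 -5.22471149e-01] 0.07116727178699948
```

```bash
python3 -m pendant '[0,0,0,0,0,0,1, 0,0,0,0,0,0,1, 0,0,0,0,0,0,1, 0,0,0,0,0,0,1, 0,0,0,0,0,0,1, 0,0,0,0,0,0,1]' 50; python3 -c "
from h import *;snap('wrist','w2')"
```

```text
time: 5.08
tool_pos: [0.5637, 0.2231, 0.1134]
eef_rot: [1.035, 2.966, -0.0]
force: [-0.4, 0.1, -0.5]
grip_width: 0.999
```

View pics/w2.png

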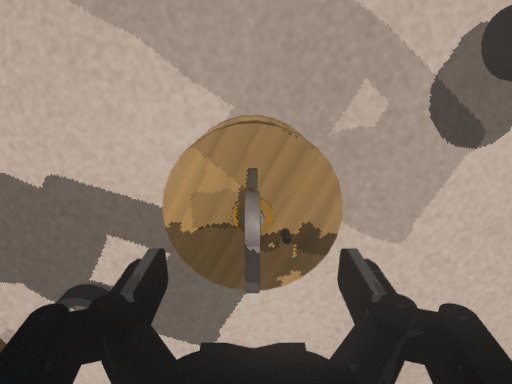

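The key followed the turn: the blade still stands upright in view at column 252, and the pin now shows at (285,236). Next comes the second part turn and release.

```bash
python3 -m pendant '[0,0,0,0,0,0,0, 0,0,0,0,0,0,0, 0,0,0,0,0,0,0, 0,0,0,0,0,0,0, 0,0,0,0,0,0,0, 0,0,0,0,0,0,0, 0,0,0,0,0,0,0]' 50; python3 -m pendant '[0,0,0,0,0,6,0, 0,0,0,0,0,14,0, 0,0,0,0,0,22,0, 0,0,0,0,0,30,0, 0,0,0,0,0,38,0, 0,0,0,0,0,46,0, 0,0,0,0,0,54,0, 0,0,0,0,0,56,0]' 50; python3 -c "
from h import *;s=env.state();print(s['force'],s['ft_torque'],s['qpos'],s['grip_width'])"
python3 -m pendant '[0,0,0,0,0,0,1, 0,0,0,0,0,0,1, 0,0,0,0,0,0,1, 0,0,0,0,0,0,1, 0,0,0,0,0,0,1, 0,0,0,0,0,0,1]' 50; python3 - <<'E'
from h import *
snap('wrist','w3')
C=cloud("w3");near=np.hypot(C[...,0]-.563,C[...,1]-.2235)<.045
def ang(p):return np.degrees(np.arctan2(p[1]-.2233,p[0]-.5632))
for nm,lo,hi,r0 in(("blade",.112,.13,0),("low",.0735,.083,.022)):
    m=near&(C[...,2]>lo)&(C[...,2]<hi);P=C[m];P=P[np.hypot(P[:,0]-.5632,P[:,1]-.2233)>r0]
    print(nm,len(P),np.sort([round(ang(p),1) for p in P])[::max(1,len(P)//12)]) if r0 else print(nm,len(P),P.mean(0),np.degrees(np.arctan2(*cv2.fitLine(P[:,:2].astype(np.float32),cv2.DIST_HUBER,0,.001,.001).ravel()[[1,0]])))
E
```

```text
time: 6.0
tool_pos: [0.5636, 0.223, 0.1135]
eef_rot: [-1.035, -2.966, 0.0]
force: [-2.3, -2.1, 4.5]
grip_width: 0.073
time: 7.0
tool_pos: [0.5628, 0.2226, 0.1135]
eef_rot: [-2.308, -2.13, 0.003]
force: [-4.1, -3.1, 7.1]
grip_width: 0.07
[-4.10960731 -3.11293052  7.09676306] [-0.51182649  0.78710475  0.15679882] [ 3.74369394e-01  4.50265361e-01  1.76882192e+00 -3.45395273e-04
  9.24408928e-01  4.54869466e-01] 0.06954676282338573
time: 7.75
tool_pos: [0.5637, 0.2231, 0.1134]
eef_rot: [-2.306, -2.133, -0.0]
force: [0.0, 0.6, 1.9]
grip_width: 1.002
blade 1527 [0.56474185 0.22966922 0.12259739] 85.88423
low 294 [14.8 20.1 23.8 26.  27.6 78.7 80.4 82.  83.5 84.8 86.9 88.3 90.3]
```

View pics/w3.png

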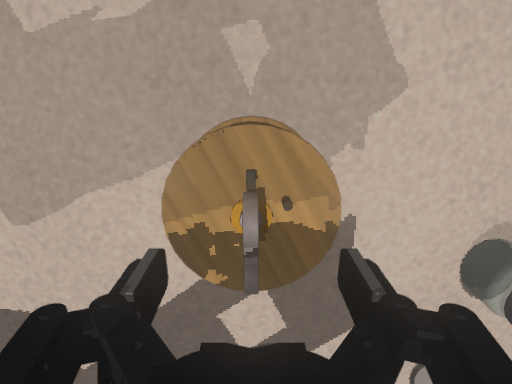

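The pointer is now at about 85.5° and the pin at about 22°. The stop comes at roughly yaw+14° = 36°, so about 49° remains. I'll regrip, turn 44°, then creep while watching the torque.

```bash
python3 -m pendant '[0,0,0,0,0,0,0, 0,0,0,0,0,0,0, 0,0,0,0,0,0,0, 0,0,0,0,0,0,0, 0,0,0,0,0,0,0, 0,0,0,0,0,0,0, 0,0,0,0,0,0,0]' 60; S='from h import *;s=env.state();print(s["ft_torque"],s["qpos"][5],s["eef_rot"])'
python3 -c "$S"; python3 -m pendant '[0,0,0,0,0,6,0, 0,0,0,0,0,14,0, 0,0,0,0,0,22,0, 0,0,0,0,0,30,0, 0,0,0,0,0,38,0, 0,0,0,0,0,42,0, 0,0,0,0,0,44,0, 0,0,0,0,0,44,0]' 60; python3 -c "$S"
python3 -m pendant '[0,0,0,0,0,1,0, 0,0,0,0,0,2,0]';python3 -c "$S"
python3 -m pendant '[0,0,0,0,0,1,0, 0,0,0,0,0,2,0]';python3 -c "$S"
```

```text
time: 8.68
tool_pos: [0.5629, 0.2232, 0.1136]
eef_rot: [-2.306, -2.133, 0.002]
force: [-4.3, 0.2, 5.2]
grip_width: 0.067
[0.06556522 0.885245   0.07819956] 0.4524086164594102 [-2.30570966e+00 -2.13250539e+00  1.76308553e-03]
time: 9.68
tool_pos: [0.5626, 0.2232, 0.1135]
eef_rot: [-2.937, -1.113, 0.003]
force: [-5.7, 1.0, 5.3]
grip_width: 0.063
[0.12108911 0.96263697 0.15530412] 1.2207847648667227 [-2.93717359e+00 -1.11292635e+00  2.90140892e-03]
time: 9.93
tool_pos: [0.5626, 0.2233, 0.1135]
eef_rot: [-2.956, -1.062, 0.003]
force: [-6.2, 1.0, 6.1]
grip_width: 0.068
[0.24169732 1.03562901 0.16608194] 1.2556777780260648 [-2.95617877e+00 -1.06169472e+00  2.84469400e-03]
time: 10.18
tool_pos: [0.5626, 0.2232, 0.1135]
eef_rot: [-2.974, -1.01, 0.003]
force: [-6.2, 0.5, 6.4]
grip_width: 0.065
[0.20649143 0.97994883 0.19467368] 1.2905616583519297 [-2.97426267e+00 -1.00984291e+00  2.91415104e-03]
```

```bash
S='from h import *;s=env.state();print(s["ft_torque"],s["qpos"][5],s["force"])'
for i in 1; do python3 -m pendant '[0,0,0,0,0,1,0, 0,0,0,0,0,2,0]' >/dev/null;python3 -c "$S"
python3 -m pendant '[0,0,0,0,0,1,0, 0,0,0,0,0,2,0]' >/dev/null;python3 -c "$S"; done
```

```text
[0.21015245 0.98990989 0.20864691] 1.325499759832425 [-6.34441979  1.00402685  5.62030411]
[0.23686029 1.02729366 0.76221931] 1.3597971408877216 [-5.60931668  1.1182784   6.09212167]
```

The torque jumped from 0.21 to 0.76 N m at about 52°, so the pointer is on the pin. I'll release, rise straight up and check.

```bash
python3 -m pendant '[0,0,0,0,0,0,1, 0,0,0,0,0,0,1, 0,0,0,0,0,0,1, 0,0,0,0,0,0,1, 0,0,0,0,0,0,1, 0,0,0,0,0,0,1]'; cat > m.py <<'E'
from h import *
import sys
tag=sys.argv[1];snap('wrist',tag);C=cloud(tag);c=np.array([.5632,.2233]);r=np.hypot(C[...,0]-c[0],C[...,1]-c[1])
P=C[(r<.045)&(C[...,2]>.112)&(C[...,2]<.13)];l=cv2.fitLine(P[:,:2].astype(np.float32),cv2.DIST_HUBER,0,.001,.001).ravel();print("blade",np.degrees(np.arctan2(l[1],l[0])))
P=C[(r<.04)&(r>.022)&(C[...,2]>.0735)&(C[...,2]<.085)];a=np.degrees(np.arctan2(P[:,1]-c[1],P[:,0]-c[0]));print(np.histogram(a,np.arange(-10,70,4)))
s=env.state();print(s["force"],s["time"])
E
python3 m.py w4
python3 -m pendant '[0,0,-20,0,0,0,1, 0,0,-50,0,0,0,1, 0,0,-80,0,0,0,1, 0,0,-110,0,0,0,1, 0,0,-120,0,0,0,1,0,0,-120,0,0,0,1]'; python3 m.py w5; python3 - <<'E'
import cv2,numpy as np
a=[cv2.imread(f"pics/{t}.png") for t in("w4","w5")]
cv2.imwrite("pics/v5.png",np.clip(np.hstack([cv2.resize(x,(400,400),interpolation=cv2.INTER_CUBIC) for x in(a[0][105:305,150:350],a[1][120:260,150:290])])*1.5,0,255).astype(np.uint8))
E
```

```text
time: 11.42
tool_pos: [0.5637, 0.2231, 0.1133]
eef_rot: [3.008, 0.906, -0.0]
force: [-0.0, 0.7, -0.5]
grip_width: 1.003
blade 36.36853
(array([ 0,  0,  0,  0,  0,  0, 16, 36, 38, 30, 63, 64, 38,  0,  0,  0,  0,
        0,  0]), array([-10,  -6,  -2,   2,   6,  10,  14,  18,  22,  26,  30,  34,  38,
        42,  46,  50,  54,  58,  62,  66]))
[ 0.03690677 -1.26057236 -0.46943221] 11.475
time: 12.22
tool_pos: [0.5638, 0.2231, 0.2334]
eef_rot: [-3.008, -0.906, -0.001]
force: [0.9, -0.2, 0.3]
grip_width: 0.999
blade 36.355225
(array([ 0,  0,  0,  0,  0,  0,  8, 11, 12, 12, 20, 20, 10,  0,  0,  0,  0,
        0,  0]), array([-10,  -6,  -2,   2,   6,  10,  14,  18,  22,  26,  30,  34,  38,
        42,  46,  50,  54,  58,  62,  66]))
[-0.43177554  0.32966788 -0.45089376] 12.275
```

View pics/v5.png

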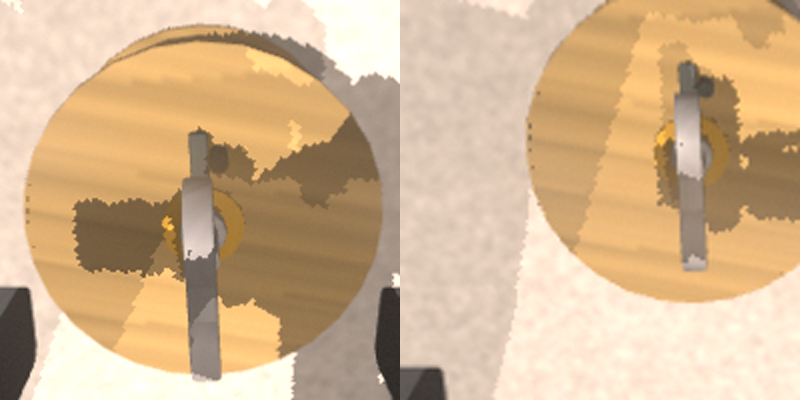

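In both views the dark pointer, at (198,150) in the left crop, lies against the pin at (218,157). The blade is at 36.4° and stays there after release, matching the expected yaw+14°. Handing in.

```bash
python3 -c "
from plant import env;print(env.hand_in())"
```

```text
the job is handed in; nothing more can be done
None
```

The round music box is wound to its stop, and the job is handed in at about 12.3 s of the 45 s allowed. I turned the key clockwise in three part turns (56°, 56° and about 52°), letting go fully after each.

- **Stop reached:** at the end of the last turn the wrist torque jumped from about 0.21 to 0.76 N m.
- **After letting go:** two pictures show the pointer against the pin. The key sits at 36.4° in both, against the expected 36°.
- **Robot clear:** the gripper is open about 120 mm above the key, with force readings near zero.
- **Square box:** the arm never went near its key. I did not take another picture to confirm it.

No check failed or disagreed.

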